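# Cure the coating-sample vials under the lamp

### The job

Move every sample vial from the plywood stock rack into the holes of the sliding carrier while that is at the loading (left) end of its rail, slide the loaded carrier right up to the stop beside the curing lamp, and then press the lamp's treadle down to its stop and hold it there for two seconds. After that put every vial, fully seated, into the white rack, and leave the empty carrier back against the stop at the loading end and the treadle up. Do not disturb the flux bottle or the solder reel.

Things in the scene. Friction and masses are not known exactly. Their poses are not given: they have to be found in the camera images.
- vial1: One of five identical capped glass sample vials, of which three or four are present (absent ones read None): upright cylinder, 28 mm diameter and 40 mm tall, topped by a black cap 29 mm in diameter and 18 mm tall; 58 mm overall, about 45 g. Origin: centre of its underside; z up along it. At the start it stands in a hole of the stock rack, 25 mm deep in it.
- vial2: One of five identical capped glass sample vials, of which three or four are present (absent ones read None): upright cylinder, 28 mm diameter and 40 mm tall, topped by a black cap 29 mm in diameter and 18 mm tall; 58 mm overall, about 45 g. Origin: centre of its underside; z up along it. At the start it stands in a hole of the stock rack, 25 mm deep in it.
- vial3: One of five identical capped glass sample vials, of which three or four are present (absent ones read None): upright cylinder, 28 mm diameter and 40 mm tall, topped by a black cap 29 mm in diameter and 18 mm tall; 58 mm overall, about 45 g. Origin: centre of its underside; z up along it. At the start it stands in a hole of the stock rack, 25 mm deep in it.
- vial4: One of five identical capped glass sample vials, of which three or four are present (absent ones read None): upright cylinder, 28 mm diameter and 40 mm tall, topped by a black cap 29 mm in diameter and 18 mm tall; 58 mm overall, about 45 g. Origin: centre of its underside; z up along it. At the start it stands in a hole of the stock rack, 25 mm deep in it.
- vial5: One of five identical capped glass sample vials, of which three or four are present (absent ones read None): upright cylinder, 28 mm diameter and 40 mm tall, topped by a black cap 29 mm in diameter and 18 mm tall; 58 mm overall, about 45 g. Origin: centre of its underside; z up along it. At the start it stands in a hole of the stock rack, 25 mm deep in it.
- carrier_hole0 (a point): Centre of the mouth of carrier hole 0 (0 at the left end, 3 at the right). The carrier is an aluminium block 56 x 210 mm with its top 50 mm above the bench, sliding on a rail. Holes 32 mm in diameter, 25 mm deep, 50 mm apart in a row along the rail; a seated vial's underside is 25 mm below this point. Site axes: z up, y along the rail towards its loading (left) end.
- carrier_hole1 (a point): Centre of the mouth of carrier hole 1 (0 at the left end, 3 at the right). The carrier is an aluminium block 56 x 210 mm with its top 50 mm above the bench, sliding on a rail. Holes 32 mm in diameter, 25 mm deep, 50 mm apart in a row along the rail; a seated vial's underside is 25 mm below this point. Site axes: z up, y along the rail towards its loading (left) end.
- carrier_hole2 (a point): Centre of the mouth of carrier hole 2 (0 at the left end, 3 at the right). The carrier is an aluminium block 56 x 210 mm with its top 50 mm above the bench, sliding on a rail. Holes 32 mm in diameter, 25 mm deep, 50 mm apart in a row along the rail; a seated vial's underside is 25 mm below this point. Site axes: z up, y along the rail towards its loading (left) end.
- carrier_hole3 (a point): Centre of the mouth of carrier hole 3 (0 at the left end, 3 at the right). The carrier is an aluminium block 56 x 210 mm with its top 50 mm above the bench, sliding on a rail. Holes 32 mm in diameter, 25 mm deep, 50 mm apart in a row along the rail; a seated vial's underside is 25 mm below this point. Site axes: z up, y along the rail towards its loading (left) end.
- carrier_mid (a point): Middle of the carrier's top face, between its two middle holes, level with the mouths of the holes: the centre of the row. Axes as for the holes.
- carrier_post (a point): Centre of the top of the carrier's push post: an upright steel pin 14 mm in diameter, 40 mm tall, on the side of the carrier that faces the robot, 52 mm from the row of holes. It can be pushed or pinched to slide the carrier.
- carrier (a joint): Position of the carrier along its rail in m: 0 at the stop at the loading (left, +y) end, growing as it slides along the -y axis of carrier_mid, to 0.14 at the stop at the lamp (right) end, where the curing lamp, a grey block 85 mm tall, stands 50 mm behind it on the far side. Slides with about 3 N of friction plus light damping and stays where it is left.
- stock: Stock rack: loose plywood block 56 x 260 x 40 mm, about 600 g, on the robot's left, holding the vials at the start. Origin at the centre of its underside, z up, long side along its own y; five holes 32 mm in diameter and 25 mm deep in a row along y at -100, -50, 0, 50 and 100 mm, some of them empty. It need not stay in place.
- rack: Finished rack: fixed white plastic block 56 x 210 x 40 mm, origin at the centre of its underside, z up, long side along its own y, four holes 50 mm apart in a row along y.
- rack_hole0 (a point): Centre of the mouth of rack hole 0 (+75 mm along the rack's y): 40 mm above the bench, 32 mm in diameter, 25 mm deep; a seated vial's underside is 25 mm below this point. Site axes are the rack's.
- rack_hole1 (a point): Centre of the mouth of rack hole 1 (+25 mm along the rack's y): 40 mm above the bench, 32 mm in diameter, 25 mm deep; a seated vial's underside is 25 mm below this point. Site axes are the rack's.
- rack_hole2 (a point): Centre of the mouth of rack hole 2 (-25 mm along the rack's y): 40 mm above the bench, 32 mm in diameter, 25 mm deep; a seated vial's underside is 25 mm below this point. Site axes are the rack's.
- rack_hole3 (a point): Centre of the mouth of rack hole 3 (-75 mm along the rack's y): 40 mm above the bench, 32 mm in diameter, 25 mm deep; a seated vial's underside is 25 mm below this point. Site axes are the rack's.
- pedal (a joint): Angle of the lamp's treadle in rad: 0 up (at rest, sprung), 0.28 pressed down to its stop. Pressing at pedal_pad takes about 3 N to start and 7 N at the stop; it springs back when let go.
- pedal_pad (a point): Where to press: on the black rubber pad of the treadle, a grey plate 120 x 62 mm on the robot's right. It is hinged at its far end, 95 mm from this point along +x of the point; its free end, towards the robot, slopes up. The point is 61 mm above the bench at rest, 35 mm at the stop, having moved 5 mm towards the robot. Site axes at rest: x towards the hinge, level; z up.
- bottle: Small amber glass flux bottle, 36 mm diameter, 75 mm tall, standing near the vials. A bystander. Origin: centre of its underside.
- reel: Reel of solder standing on its flat side, 54 mm diameter, 34 mm tall, near the vials. A bystander. Origin: centre of its underside.
Mind the look-alikes: they are no part of the job. Leave any pink or turquoise look-alike of the vial3 alone.

How it is judged:
On the way, in this order (a step that is already met when the one before it is completed fails the run):
1. every vial present stands fully in a hole of the carrier, which is still in the loading half of its rail (x of vial1 in the frame of carrier_mid between -0.012 and 0.012 m and y of vial1 in the frame of carrier_mid between -0.09 and 0.09 m and z of each of vial1, vial2, vial3, vial4, vial5 in the frame of carrier_mid below -0.02 m and angle between each of vial1, vial2, vial3, vial4, vial5's own z axis and vertical below 0.2 rad and x of vial2 in the frame of carrier_mid between -0.012 and 0.012 m and y of vial2 in the frame of carrier_mid between -0.09 and 0.09 m and x of vial3 in the frame of carrier_mid between -0.012 and 0.012 m and y of vial3 in the frame of carrier_mid between -0.09 and 0.09 m and x of vial4 in the frame of carrier_mid between -0.012 and 0.012 m and y of vial4 in the frame of carrier_mid between -0.09 and 0.09 m and x of vial5 in the frame of carrier_mid between -0.012 and 0.012 m and y of vial5 in the frame of carrier_mid between -0.09 and 0.09 m and value of joint carrier below 0.07 m), for 0.2 s.
2. the carrier, with every vial in it, is against the stop at the lamp end (x of vial1 in the frame of carrier_mid between -0.012 and 0.012 m and y of vial1 in the frame of carrier_mid between -0.09 and 0.09 m and z of each of vial1, vial2, vial3, vial4, vial5 in the frame of carrier_mid below -0.02 m and angle between each of vial1, vial2, vial3, vial4, vial5's own z axis and vertical below 0.2 rad and x of vial2 in the frame of carrier_mid between -0.012 and 0.012 m and y of vial2 in the frame of carrier_mid between -0.09 and 0.09 m and x of vial3 in the frame of carrier_mid between -0.012 and 0.012 m and y of vial3 in the frame of carrier_mid between -0.09 and 0.09 m and x of vial4 in the frame of carrier_mid between -0.012 and 0.012 m and y of vial4 in the frame of carrier_mid between -0.09 and 0.09 m and x of vial5 in the frame of carrier_mid between -0.012 and 0.012 m and y of vial5 in the frame of carrier_mid between -0.09 and 0.09 m and value of joint carrier above 0.133 m), for 0.2 s.
3. the treadle is held down at its stop for 1.5 s with the loaded carrier at the lamp (all of step 2 and value of joint pedal above 0.25 rad), for 1.5 s.
At the end, for the whole second after the job is handed in: Every vial present stands in a hole of the white rack, its underside at least 20 mm below the rack's top, tilted less than 0.2 rad and at rest; the carrier is within 7 mm of its stop at the loading end; the treadle is up (below 0.05 rad) (x of vial1 in the frame of rack between -0.012 and 0.012 m and y of vial1 in the frame of rack between -0.09 and 0.09 m and z of each of vial1, vial2, vial3, vial4, vial5 in the frame of rack below 0.02 m and angle between each of vial1, vial2, vial3, vial4, vial5's own z axis and vertical below 0.2 rad and x of vial2 in the frame of rack between -0.012 and 0.012 m and y of vial2 in the frame of rack between -0.09 and 0.09 m and x of vial3 in the frame of rack between -0.012 and 0.012 m and y of vial3 in the frame of rack between -0.09 and 0.09 m and x of vial4 in the frame of rack between -0.012 and 0.012 m and y of vial4 in the frame of rack between -0.09 and 0.09 m and x of vial5 in the frame of rack between -0.012 and 0.012 m and y of vial5 in the frame of rack between -0.09 and 0.09 m and linear speed of each of vial1, vial2, vial3, vial4, vial5 below 0.02 m/s and value of joint carrier below 0.007 m and value of joint pedal below 0.05 rad); the robot touches nothing.
It fails at once if the flux bottle is moved more than 30 mm or tipped (distance of bottle from where it was at the start of the episode above 0.03 m or angle between bottle's own z axis and vertical above 0.5 rad).
It fails at once if the solder reel is moved more than 30 mm or tipped (distance of reel from where it was at the start of the episode above 0.03 m or angle between reel's own z axis and vertical above 0.5 rad).
Of vial1, vial2, vial3, vial4, vial5 only 3 to 4 are there at a start; the rules pass over those that are not, and their reading is None.
At some moment in a run one of stock may be knocked a few centimetres aside while the robot is not near it.
It also fails if it takes over 210 s, if anything falls off the work surface, if the arm or the gripper's body presses on something with over 40 N, if the wrist force passes 120 N, or if a joint passes its speed limit or range.

### The arm

A 7-joint arm with a two-finger parallel gripper is mounted at the origin on the work surface. World frame = base frame: x ahead of the robot, y to its left, z up, the work surface at z = 0. Lengths are in m, angles in rad, forces in N, time in s.
With the tool pointing down it reaches from about 0.425 to 0.825 m from the base axis. Payload 3.6 kg.
Tool frame: the origin (TCP) lies at the centre of the arm's flange, where the gripper is bolted on; the fingertips stand 173 mm ahead of it and the grasp point (between the pads) lies 155 mm ahead of it; z points along the fingers, y is the line along which they close (so a half turn about z gives the same grasp; the last joint's range is limited). The gripper opens to 85 mm and grips with 20 to 120 N. Pads are 22 mm wide; open, the fingers measure 114 mm over their backs; the gripper's body (76 mm by 85 mm) begins 54 mm behind the grasp point. The pads swing forward as they close: fully open they stand 13 mm farther back than shut.
Start: joints at [-0.026, 0.615, -0.013, 1.423, 0.008, 1.103, -0.04], TCP at [0.65, 0, 0.405] pointing down, gripper open.
Joint ranges: [-3.12, 3.12], [-0.3, 2.06], [-1.34, 1.32], [0.26, 2.42], [-1.36, 4.5], [0.01, 1.98], [-2.84, 2.84]. Speed limits (rad/s): [2.79, 2.79, 3.14, 3.14, 3.14, 3.14, 3.14].

### API

Orientations are given as a rotation vector (axis times angle).
In Python, from workcell import manip, imaging, finder gives the robot as it stands. Calls block until the motion is done:
- manip.movep(position, orientation): joint-space move of the TCP to a pose.
- manip.move_straight(position, rotation=None, velocity=0.15, stop_force=None): straight line of the TCP; rotation=None keeps the orientation; velocity is the mean speed in m/s. With stop_force (N) it stops when the force on the tool has changed by that much, and returns True; else False.
- manip.move_j(angles): joint-space move.
- manip.gripper_to(opening): finger opening in m; the grip force is fixed at half the most; returns when the fingers have stopped.
- manip.sleep(seconds).
- manip.ik(position, orientation): joint angles nearest the present ones, or None.
- imaging.grab_frame(name): name is "scene" or "side" or "wrist"; returns a dict with "color" (400x640x3 uint8, red, green, blue), "z_map" (400x640 float32, m along the optical axis (not along the pixel's ray), 0 where there is no reading), "camera_matrix" (3x3 intrinsics, pixels), "dist_coeffs" ([k1, k2, p1, p2, k3] as OpenCV has them; the pictures are not rectified), "origin" and "attitude" of the camera in the world. Camera axes: x right, y up, looking along -z (the intrinsics and any distortion apply to the point x, -y, -z); pixel columns grow to the right and rows downward; lengths in m; the calibration is good to about 2 mm. A picture is of the moment at which its call begins.
A pose or a line that the arm cannot do raises manip.Unreachable and nothing moves.
- manip.close_job(): hands the job in; it is judged then, once.
Trained networks look in the newest picture that a camera, given by its name, has taken for a name from the list of things; names that differ only in an ending like _2 or _b are one class to them, and where a whole thing is asked for, a point or a joint stands for the part that bears it (a point fixed in the world has none). Each returns a list of dicts, best first, with "conf" (0 to 1); they miss things now and then, are a little off and sometimes report something else, mostly with a low value. They report only what shows in the picture. A call takes as long as a camera call. They do not tell look-alikes from the thing itself.
- finder.spot_in(camera, target): "bbox" ([left, top, right, bottom] in pixels, round what is visible of it).
- finder.landmark_of(camera, target): "uv" ([column, row] in pixels: a listed point, or the origin of a listed thing).
Readings, each from a call of its own:
- manip.read_time(): time.
- manip.read_q(): joint angles.
- manip.read_joint_velocities(): joint speeds.
- manip.read_joint_torque(): joint torques, N m.
- manip.read_position(): TCP position.
- manip.read_tcp_rot(): TCP orientation.
- manip.read_force(): force on the tool from outside, world axes, zero at the start.
- manip.read_wrist_torque(): the same for the moment, N m.
- manip.read_gripper_width(): finger opening in m.
- manip.read_grasp_force(): force on a finger pad.
Only numpy, scipy, OpenCV 4.12 (cv2) and the standard library are available. Lean on these libraries where they do the work, as an engineer would, in place of code of your own. Each camera call takes 0.05 s, during which the arm holds its last target. There are 200 camera calls.

## Working session

There is one attempt and no reset: what is moved stays moved. The work goes in short steps, each a Python script; the robot and the scene stay as the last script left them, time stands still between calls to the robot, and variables do not carry over. Pictures are saved under pics/ and viewed, at most 14 in all, crops included, and the job is handed in when it is done.

```bash
ls; mkdir -p pics
cat > h.py <<'E'
import numpy as np, cv2
from scipy.spatial.transform import Rotation as R
from workcell import manip, imaging, finder
def grab(cam,save=None):
    f=imaging.grab_frame(cam)
    if save: cv2.imwrite(f'pics/{save}.png',cv2.cvtColor(f['color'],cv2.COLOR_RGB2BGR))
    return f
def rot(f):
    a=np.array(f['attitude'],float)
    return a if a.shape==(3,3) else R.from_rotvec(a).as_matrix() if a.size==3 else R.from_quat(a).as_matrix()
def ray(f,uv):
    p=cv2.undistortPoints(np.array([[uv]],float),np.array(f['camera_matrix']),np.array(f['dist_coeffs']))[0,0]
    return np.array(f['origin']),rot(f)@np.array([p[0],-p[1],-1.])
def at_z(f,uv,z):
    o,d=ray(f,uv); return o+d*(z-o[2])/d[2]
def depth_pt(f,uv):
    o,d=ray(f,uv); u,v=int(round(uv[0])),int(round(uv[1]))
    w=f['z_map'][max(v-1,0):v+2,max(u-1,0):u+2]; w=w[w>0]
    return o+d*np.median(w) if w.size else None
def tri(obs):
    A=np.zeros((3,3));b=np.zeros(3)
    for f,uv in obs:
        o,d=ray(f,uv);d=d/np.linalg.norm(d);P=np.eye(3)-d[:,None]*d;A+=P;b+=P@o
    return np.linalg.solve(A,b)
E
python3 - <<'E'
from h import *
names='vial1 carrier_hole0 carrier_hole3 carrier_mid carrier_post stock rack rack_hole0 rack_hole3 pedal_pad bottle reel'.split()
for c in ['scene','side']:
    f=grab(c,c+'0')
    print(c,np.round(f['origin'],3),f['attitude'])
    for n in names:
        r=finder.landmark_of(c,n)
        for q in r[:7]:
            p=depth_pt(f,q['uv']) if 0<=q['uv'][1]<400 and 0<=q['uv'][0]<640 else None
            print(n,np.round(q['uv']),round(q['conf'],2),None if p is None else np.round(p,3))
E
```

```text
pics
scene [ 1.433 -0.199  0.98 ] [0.69776056 0.51659525 1.22248921]
vial1 [389. 191.] 0.71 [0.514 0.287 0.04 ]
vial1 [367. 166.] 0.7 [0.35  0.276 0.012]
vial1 [400. 197.] 0.69 [0.55  0.309 0.042]
vial1 [418. 161.] 0.53 [0.382 0.449 0.023]
vial1 [389. 244.] 0.46 [0.694 0.218 0.01 ]
vial1 [414. 202.] 0.42 [0.579 0.342 0.038]
carrier_hole0 [324. 221.] 0.98 [0.591 0.053 0.049]
carrier_hole0 [305. 231.] 0.95 [ 0.593 -0.004  0.026]
carrier_hole0 [339. 219.] 0.87 [0.588 0.1   0.04 ]
carrier_hole0 [291. 230.] 0.65 [ 0.597 -0.044  0.046]
carrier_hole0 [382. 198.] 0.53 [0.52  0.263 0.023]
carrier_hole3 [324. 221.] 0.98 [0.591 0.053 0.049]
carrier_hole3 [305. 231.] 0.95 [ 0.593 -0.004  0.026]
carrier_hole3 [339. 219.] 0.87 [0.588 0.1   0.04 ]
carrier_hole3 [291. 230.] 0.65 [ 0.597 -0.044  0.046]
carrier_hole3 [382. 198.] 0.53 [0.52  0.263 0.023]
carrier_mid [315. 226.] 0.59 [0.606 0.022 0.052]
carrier_post [311. 209.] 0.79 [0.561 0.023 0.078]
stock [383. 199.] 0.83 [0.524 0.266 0.02 ]
stock [316. 226.] 0.19 [0.607 0.026 0.052]
rack [279. 204.] 0.91 [ 0.479 -0.055  0.041]
rack [306. 191.] 0.52 
[... 1552 characters left out ...]
. 266.] 0.73 [0.479 0.297 0.018]
stock [394. 139.] 0.46 [ 0.457 -0.316  0.06 ]
rack [351. 199.] 0.83 [0.447 0.002 0.041]
rack_hole0 [348. 204.] 0.75 [0.449 0.016 0.032]
rack_hole0 [356. 182.] 0.75 [ 0.473 -0.085  0.034]
rack_hole0 [361. 177.] 0.74 [ 0.479 -0.13   0.021]
rack_hole0 [349. 196.] 0.7 [ 0.467 -0.03   0.018]
rack_hole3 [348. 204.] 0.75 [0.449 0.016 0.032]
rack_hole3 [356. 182.] 0.75 [ 0.473 -0.085  0.034]
rack_hole3 [361. 177.] 0.74 [ 0.479 -0.13   0.021]
rack_hole3 [349. 196.] 0.7 [ 0.467 -0.03   0.018]
pedal_pad [392. 139.] 0.96 [ 0.466 -0.322  0.056]
bottle [306. 297.] 0.84 [0.38  0.35  0.014]
reel [220. 247.] 0.8 [0.668 0.317 0.011]
reel [361. 177.] 0.48 [ 0.479 -0.128  0.02 ]
```

Run:
```python
import cv2
a=cv2.imread('pics/scene0.png')[130:280,140:460]; cv2.imwrite('pics/sceneA.png',cv2.resize(a,(800,375),interpolation=cv2.INTER_CUBIC))
a=cv2.imread('pics/side0.png')[110:360,190:440]; cv2.imwrite('pics/sideA.png',cv2.resize(a,(600,600),interpolation=cv2.INTER_CUBIC))
```

```text
(no output)
```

View pics/sceneA.png

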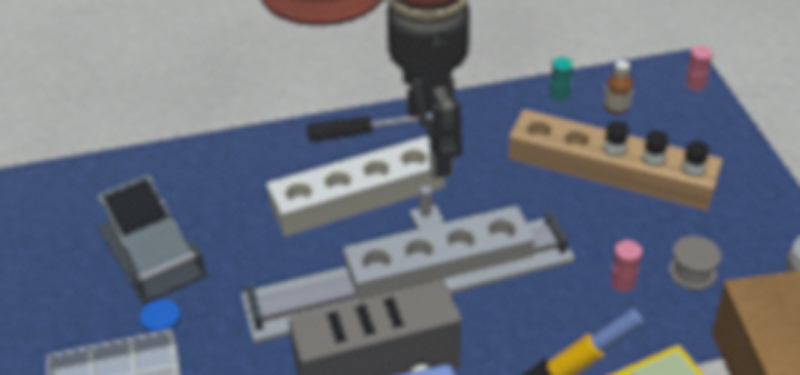

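View pics/sideA.png

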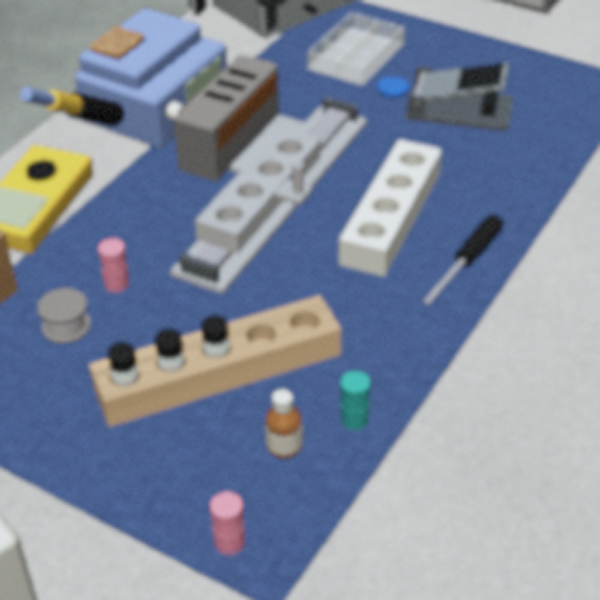

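Three black-capped vials stand in the plywood rack (scene px ~(386,185), (402,189), (418,194)). Pink look-alikes are at ~(391,236) and (420,157), and a turquoise one at ~(365,161); none of those is in the stock rack and none has a black cap. The bottle is at (388,165) and the reel at (418,234). Next I take close wrist views.

```bash
cat >> h.py <<'E'
def down(yaw): return (R.from_euler('z',yaw)*R.from_rotvec([np.pi,0,0])).as_rotvec()
def look(n,target_names,save=None):
    f=grab('wrist',save); out={}
    for t in target_names: out[t]=[(np.array(q['uv']),q['conf']) for q in finder.landmark_of('wrist',t)]
    return f,out
E
python3 - <<'E'
from h import *
print(manip.read_tcp_rot(),manip.read_time())
views={'st1':(.53,.29,.40,'vial1 stock bottle reel'),'st2':(.49,.25,.40,'vial1 stock'),'ca1':(.60,.05,.42,'carrier_hole0 carrier_post carrier_mid'),'ca2':(.56,.0,.42,'carrier_hole0 carrier_post carrier_mid'),'ra1':(.50,-.03,.40,'rack rack_hole0'),'ra2':(.47,-.08,.40,'rack rack_hole0'),'pe1':(.48,-.27,.40,'pedal_pad'),'pe2':(.44,-.31,.40,'pedal_pad')}
for k,(x,y,z,t) in views.items():
    try: manip.movep([x,y,z],down(0))
    except Exception as e: print(k,repr(e)); continue
    f,o=look(k,t.split(),k)
    print(k,np.round(f['origin'],3))
    for n,l in o.items():
        for uv,c in l[:7]:
            p=depth_pt(f,uv); print('  ',n,np.round(uv),round(c,2),None if p is None else np.round(p,3))
print(manip.read_time())
E
python3 - <<'E'
import cv2,numpy as np
print(0)
r=lambda n:cv2.resize(cv2.imread(f'pics/{n}.png'),(400,250))
cv2.imwrite('pics/mos.png',np.vstack([np.hstack([r('st1'),r('ca1')]),np.hstack([r('ra1'),r('pe1')])]))
E
```

```text
[-2.22133261e+00 -2.22143284e+00  1.25389903e-04] 1.3
st1 [0.61  0.289 0.37 ]
   vial1 [291. 167.] 0.81 [0.541 0.316 0.073]
   vial1 [332. 192.] 0.61 [0.513 0.278 0.057]
   vial1 [342. 306.] 0.58 [0.355 0.262 0.022]
   vial1 [256. 142.] 0.57 [0.565 0.347 0.073]
   vial1 [390.  14.] 0.55 [0.67  0.23  0.058]
   stock [328. 188.] 0.65 [0.513 0.282 0.042]
   bottle [286. 277.] 0.64 [0.402 0.328 0.034]
   reel [305.   8.] 0.91 [0.679 0.303 0.035]
st2 [0.569 0.249 0.371]
   vial1 [254. 129.] 0.98 [0.535 0.307 0.074]
   vial1 [306. 276.] 0.89 [0.355 0.266 0.02 ]
   vial1 [295. 161.] 0.6 [0.507 0.272 0.074]
   stock [294. 155.] 0.91 [0.511 0.273 0.07 ]
ca1 [0.679 0.053 0.39 ]
   carrier_hole0 [326. 162.] 0.95 [0.601 0.047 0.026]
   carrier_hole0 [379. 161.] 0.9 [ 0.602 -0.012  0.026]
   carrier_hole0 [282. 164.] 0.7 [0.599 0.097 0.026]
   carrier_hole0 [425. 160.] 0.66 [ 0.603 -0.063  0.026]
   carrier_post [352. 223.] 0.95 [0.554 0.021 0.089]
   carrier_mid [352. 159.] 0.56 [0.61  0.021 0.051]
ca2 [ 0.638 -0.001  0.391]
   carrier_hole0 [372. 118.] 0.88 [ 0.609 -0.056  0.026]
   carrier_hol
[... 462 characters left out ...]
5.] 0.91 [ 0.473 -0.041  0.04 ]
   rack_hole0 [359. 202.] 0.93 [ 0.457 -0.073  0.016]
   rack_hole0 [263. 218.] 0.73 [0.438 0.036 0.016]
   rack_hole0 [406. 196.] 0.72 [ 0.465 -0.127  0.016]
   rack_hole0 [313. 210.] 0.68 [ 0.448 -0.021  0.016]
ra2 [ 0.549 -0.081  0.371]
   rack [287. 169.] 0.64 [ 0.472 -0.047  0.041]
   rack_hole0 [355. 173.] 0.92 [ 0.462 -0.119  0.017]
   rack_hole0 [309. 176.] 0.85 [ 0.459 -0.069  0.016]
   rack_hole0 [259. 185.] 0.63 [ 0.448 -0.013  0.016]
   rack_hole0 [216. 192.] 0.59 [0.441 0.036 0.016]
pe1 [ 0.56  -0.268  0.37 ]
   pedal_pad [359. 201.] 0.89 [ 0.456 -0.305  0.061]
pe2 [ 0.518 -0.31   0.371]
   pedal_pad [321. 160.] 0.8 [ 0.455 -0.31   0.062]
7.6917
0
```

View pics/mos.png

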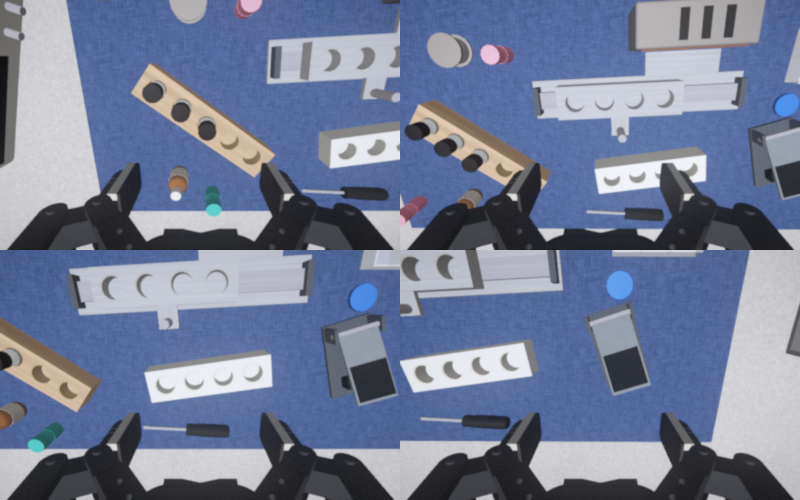

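```bash
cat >> h.py <<'E'
RES=0.0005
def raster(f,c,half,z):
    """z of what each ray through the plane point (x,y,z) hits; rows x, cols y"""
    n=int(2*half/RES); g=(np.arange(n)-n/2)*RES
    X,Y=np.meshgrid(c[0]+g,c[1]+g,indexing='ij')
    P=np.stack([X,Y,np.full_like(X,z)],-1).reshape(-1,3)
    Q=(P-np.array(f['origin']))@rot(f); d=-Q[:,2]; Q=Q*[1,-1,-1]
    uv=cv2.projectPoints(Q,np.zeros(3),np.zeros(3),np.array(f['camera_matrix']),np.array(f['dist_coeffs']))[0].reshape(n,n,2).astype(np.float32)
    D=cv2.remap(f['z_map'],uv[...,0],uv[...,1],cv2.INTER_NEAREST)
    C=cv2.remap(f['color'],uv[...,0],uv[...,1],cv2.INTER_LINEAR)
    o=f['origin'][2]; Z=o+(z-o)*D/d.reshape(n,n); Z[D<=0]=np.nan
    return Z,C
def blobs(mask,c,half,amin,amax):
    m=cv2.morphologyEx(mask.astype(np.uint8),cv2.MORPH_OPEN,np.ones((7,7),np.uint8))
    n,l,s,ce=cv2.connectedComponentsWithStats(m); out=[]
    for i in range(1,n):
        a=s[i,4]*RES**2*1e6
        if amin<a<amax and max(s[i,2],s[i,3])*RES<0.042: out.append((c[0]-half+ce[i,1]*RES,c[1]-half+ce[i,0]*RES,a))
    return np.array(out).reshape(-1,3)
def holes(f,c,half,z):
    Z,C=raster(f,c,half,z); return blobs(Z<z-0.005,c,half,550,1000)
def caps(f,c,half,z):
    Z,C=raster(f,c,half,z); return blobs((abs(Z-z)<0.006)&(C.max(-1)<90),c,half,350,850)
E
python3 - <<'E'
from h import *
A={'st':((.51,.29),lambda f:(caps(f,(.52,.3),.15,.073),holes(f,(.52,.28),.16,.04))),
'ca':((.60,.02),lambda f:(holes(f,(.60,.02),.14,.05),)),'ra':((.455,-.045),lambda f:(holes(f,(.455,-.045),.14,.04),))}
for k,(c,fn) in A.items():
  for yaw in (0,np.pi):
    ok=False
    for s in (.08,.06,.04,.02,.0,-.03):
        p=[c[0]-s*np.cos(yaw),c[1],.42]
        try: manip.movep(p,down(yaw)); ok=True; break
        except manip.Unreachable: pass
    if not ok: print(k,yaw,'unreach'); continue
    manip.sleep(.2)
    f=grab('wrist'); print(k,round(yaw),np.round(p,2),np.round(f['origin'],3))
    for a in fn(f): print(np.round(a[np.argsort(a[:,1])],4).tolist())
print(manip.read_time())
E
```

```text
st 0 [0.43 0.29 0.42] [0.51  0.289 0.39 ]
[[0.4989, 0.2787, 493.5], [0.5281, 0.3184, 534.5], [0.5575, 0.3579, 592.75]]
[[0.4401, 0.1989, 723.0], [0.4695, 0.2389, 747.75]]
st 3 [0.59 0.29 0.42] [0.509 0.29  0.39 ]
[[0.4987, 0.2787, 495.75], [0.5281, 0.3184, 523.0], [0.5569, 0.3581, 558.5]]
[[0.4413, 0.1992, 646.0], [0.4691, 0.2392, 762.25]]
ca 0 [0.52 0.02 0.42] [0.599 0.021 0.39 ]
[[0.6113, -0.053, 746.0], [0.6086, -0.0035, 763.0], [0.6059, 0.0458, 766.5], [0.6035, 0.0951, 737.5]]
ca 3 [0.68 0.02 0.42] [0.599 0.02  0.39 ]
[[0.6109, -0.0526, 728.5], [0.6081, -0.0031, 763.0], [0.6057, 0.0461, 766.0], [0.6029, 0.0954, 746.5]]
ra 0 [ 0.38 -0.04  0.42] [ 0.454 -0.045  0.39 ]
[[0.4715, -0.1178, 745.25], [0.464, -0.0688, 758.25], [0.4569, -0.0199, 768.0], [0.4498, 0.0292, 739.0]]
ra 3 [ 0.54 -0.04  0.42] [ 0.454 -0.045  0.39 ]
[[0.4709, -0.1175, 746.0], [0.4636, -0.0686, 766.75], [0.4564, -0.0198, 745.5], [0.4492, 0.0294, 736.0]]
22.0667
```

```bash
cat >> h.py <<'E'
CA=np.array([[.6032,.0953],[.6058,.0460],[.6083,-.0033],[.6111,-.0528]])
RA=np.array([[.4495,.0293],[.4566,-.0198],[.4638,-.0687],[.4712,-.1177]])
TRAV=.36; CO=.08
def cam_over(c,yaw,z=.42):
    manip.movep([c[0]-CO*np.cos(yaw),c[1]-CO*np.sin(yaw),z],down(yaw)); manip.sleep(.2); return grab('wrist')
def pick(xy,yaw,z):
    manip.gripper_to(.055); manip.movep([*xy,TRAV],down(yaw))
    hit=manip.move_straight([*xy,z],stop_force=10)
    if hit: print('pick contact at',manip.read_position())
    manip.gripper_to(.0); w=manip.read_gripper_width()
    manip.move_straight([*xy,TRAV]); w2=manip.read_gripper_width(); print('width',round(w,4),round(w2,4)); return .024<w2<.035
def place(xy,yaw,z):
    manip.movep([*xy,TRAV],down(yaw)); ok=False
    for dx,dy in [(0,0),(.0015,0),(-.0015,0),(0,.0015),(0,-.0015),(.002,.002),(-.002,-.002),(.002,-.002),(-.002,.002)]:
        manip.move_straight([xy[0]+dx,xy[1]+dy,z+.032])
        hit=manip.move_straight([xy[0]+dx,xy[1]+dy,z+.001],velocity=.06,stop_force=8)
        p=manip.read_position()
        if p[2]<z+.006: ok=True; break
        print('retry',np.round(p,4))
        manip.move_straight([xy[0]+dx,xy[1]+dy,z+.032])
    print('place',ok,np.round(p,4))
    if ok:
        manip.gripper_to(.055); manip.move_straight([p[0],p[1],TRAV])
    return ok
E
cat > load.py <<'E'
import sys
from h import *
n=int(sys.argv[1]); hole=int(sys.argv[2])
yaw=np.arctan2(.804,.594)
for i in range(n):
    f=cam_over((.52,.30),yaw); c=caps(f,(.52,.3),.17,.073)
    c=c[np.argsort(c[:,1])]; print(np.round(c,4).tolist())
    if len(c)>1:
        d=c[-1,:2]-c[0,:2]; yaw=np.arctan2(d[1],d[0])
    if not pick(c[0,:2],yaw,.218): print('pick fail'); break
    if not place(CA[hole+i],np.radians(93.1),.228): break
manip.move_straight([.6-CO*np.cos(1.625),.02-CO*np.sin(1.625),.42]) if 0 else None
f=cam_over((.6,.02),np.radians(93.1)); grab('wrist','load%d'%hole)
print('carrier caps',np.round(caps(f,(.6,.02),.14,.083),4).tolist(),'t',manip.read_time())
E
python3 load.py 1 2
```

```text
[[0.4927, 0.2908, 498.0], [0.5223, 0.3299, 520.0]]
width 0.0274 0.0272
place True [ 0.6079 -0.0033  0.2291]
carrier caps [[0.6069, -0.0033, 527.0], [0.7207, -0.0593, 356.25], [0.7217, -0.0896, 371.25]] t 32.5167
```

Run:
```python
from h import *
f=cam_over((.50,.30),0); grab('wrist','st_b')
print(np.round(caps(f,(.52,.3),.17,.073),4).tolist(), np.round(holes(f,(.50,.29),.17,.04),4).tolist())
```

```text
[[0.5219, 0.33, 542.75], [0.5515, 0.3693, 588.5]] [[0.4334, 0.211, 739.25], [0.4629, 0.2507, 742.75], [0.4925, 0.2906, 774.0]]
```

View pics/st_b.png

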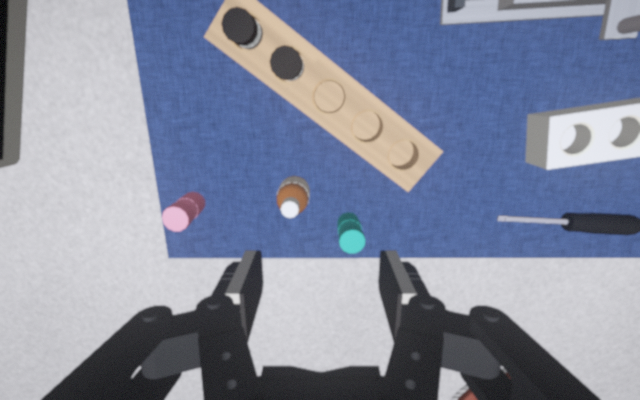

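View pics/load2.png

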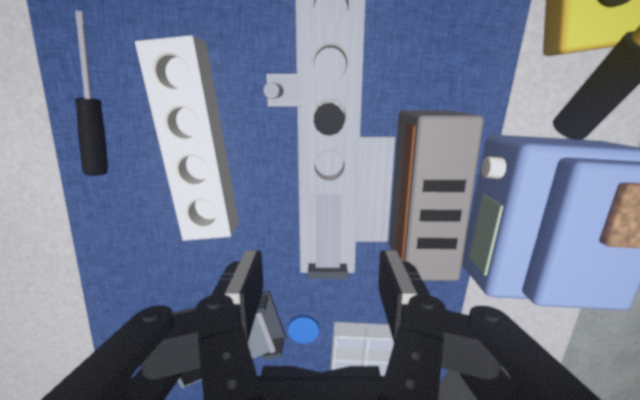

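The stock rack has shifted about 14 mm. Two black caps remain in it at (239,26) and (287,63), and the first vial is seated in carrier hole 2 at (329,119). I continue loading.

```bash
python3 load.py 1 1 && python3 load.py 1 0
python3 - <<'E'
from h import *
f=grab('wrist','ld_all')
print('.')
f=cam_over((.55,.30),0)
print('stock left',np.round(caps(f,(.52,.3),.17,.073),4).tolist())
# post
f=cam_over((.57,.02),np.pi)
Z,C=raster(f,(.553,.02),.04,.090); print(np.round(blobs(abs(Z-.09)<.006,(.553,.02),.04,60,300),4).tolist())
print(np.round(caps(f,(.6,.02),.14,.083),4).tolist(),manip.read_time())
# pedal
f=cam_over((.47,-.30),np.pi); grab('wrist','ped')
print([(np.round(q['uv']),round(q['conf'],2),np.round(depth_pt(f,q['uv']),4)) for q in finder.landmark_of('wrist','pedal_pad')])
E
```

```text
[[0.5222, 0.3301, 523.0]]
width 0.0275 0.0271
place True [0.6054 0.046  0.2291]
carrier caps [[0.6043, 0.0461, 532.0], [0.6068, -0.0033, 527.5], [0.7205, -0.0594, 380.5]] t 43.8583
[]
.
stock left [[0.5523, 0.3692, 574.75]]
[[0.5553, 0.0184, 134.5]]
[[0.6035, 0.0456, 502.0], [0.6061, -0.003, 499.5]] 49.0333
[(array([310.,  73.]), 0.59, array([ 0.4559, -0.3086,  0.0614]))]Traceback (most recent call last):
  File "load.py", line 10, in <module>
    if not pick(c[0,:2],yaw,.218): print('pick fail'); break
                ~^^^^^^
IndexError: index 0 is out of bounds for axis 0 with size 0
```

Run:
```python
import cv2,numpy as np
r=lambda n:cv2.resize(cv2.imread(f'pics/{n}.png'),(400,250))
cv2.imwrite('pics/mos2.png',np.hstack([r('ld_all'),r('ped')]))
```

```text
(no output)
```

View pics/mos2.png

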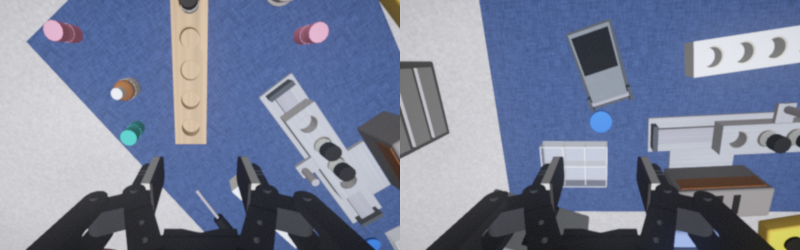

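Left: one black-capped vial remains at the top of the stock rack and two stand in the carrier. Right: the treadle pad is at (310,73). The third cap had only been out of the camera's view, so I fetch it with a shifted view.

```bash
sed -i 's/f=cam_over((.52,.30),yaw)/f=cam_over((.56,.36),yaw)/' load.py; python3 load.py 1 0
python3 - <<'E'
from h import *
f=cam_over((.57,.02),0)
Z,C=raster(f,(.553,.02),.04,.090); print('post',np.round(blobs(abs(Z-.09)<.006,(.553,.02),.04,60,300),4).tolist())
print(np.round(caps(f,(.6,.02),.14,.083),4).tolist(),manip.read_time())
# pedal pad: pad centre/orientation from dark pixels at yaw 0
f=cam_over((.46,-.30),0)
l=finder.landmark_of('wrist','pedal_pad'); print([(np.round(q['uv']),np.round(depth_pt(f,q['uv']),4)) for q in l])
Z,C=raster(f,(.46,-.31),.08,.06); m=((C.max(-1)<60)&(Z>.03)).astype(np.uint8)
n,lab,s,ce=cv2.connectedComponentsWithStats(m); i=1+np.argmax(s[1:,4]); ys,xs=np.where(lab==i)
print(.46-.08+ce[i,1]*RES,-.31-.08+ce[i,0]*RES,cv2.minAreaRect(np.c_[xs,ys].astype(np.float32)))
E
```

```text
[[0.5522, 0.3706, 503.0]]
width 0.027 0.0274
place True [0.6029 0.095  0.2292]
carrier caps [[0.604, 0.0462, 525.75], [0.607, -0.003, 509.25]] t 61.4833
post [[0.5554, 0.0183, 138.25]]
[[0.6017, 0.0932, 584.75], [0.6036, 0.0458, 543.0], [0.6063, -0.0032, 531.0]] 63.1167
[(array([329.,  95.]), array([ 0.4548, -0.3068,  0.0623]))]
0.46438769375293565 -0.3064799436355096 ((166.79067993164062, 169.20159912109375), (107.23218536376953, 104.65958404541016), 72.05059814453125)
```

```bash
cat > slide.py <<'E'
import sys
from h import *
u=np.array([.0533,-.9986]); yaw=np.arctan2(u[0],-u[1])
def slide(post,d):
    manip.gripper_to(.05); manip.movep([*post,.33],down(yaw))
    print('hit' if manip.move_straight([*post,.233],stop_force=10) else 'ok')
    manip.gripper_to(0); print('w',manip.read_gripper_width())
    e=post+d*u; hit=manip.move_straight([*e,.233],velocity=.07,stop_force=14); p=np.array(manip.read_position())
    print('hit',hit,'travel',(p[:2]-post)@u); manip.sleep(.4)
    manip.gripper_to(.05); manip.move_straight([p[0],p[1],.36])
E
python3 - <<'E'
from slide import *
slide(np.array([.5554,.0184]),.145)
f=cam_over((.58,-.10),0)
Z,C=raster(f,(.563,-.12),.04,.090); print('post',np.round(blobs(abs(Z-.09)<.006,(.563,-.12),.04,60,300),4).tolist())
print(np.round(caps(f,(.61,-.12),.14,.083),4).tolist(),manip.read_time())
E
```

```text
ok
w 0.012277840616853117
hit True travel 0.10638943797404106
post [[0.5612, -0.087, 147.0]]
[[0.6076, -0.0124, 588.5], [0.6091, -0.0603, 538.25], [0.6119, -0.1091, 512.25]] 71.5083
```

Run:
```python
from slide import *
post=np.array([.5612,-.087])
manip.gripper_to(.05); manip.movep([*post,.33],down(yaw)); manip.move_straight([*post,.233],stop_force=10)
manip.gripper_to(.0); print(np.round(manip.read_force(),1))
for k in range(1,10):
    e=post+.0045*k*u; h=manip.move_straight([*e,.233],velocity=.03,stop_force=18)
    p=np.array(manip.read_position()); print(h,np.round(p,4),np.round(manip.read_force(),1))
    if h: break
manip.sleep(.3); manip.gripper_to(.05); manip.move_straight([p[0],p[1],.36])
f=cam_over((.58,-.10),0)
Z,C=raster(f,(.563,-.12),.04,.090); print('post',np.round(blobs(abs(Z-.09)<.006,(.563,-.12),.04,60,300),4).tolist())
print(np.round(caps(f,(.61,-.12),.14,.083),4).tolist(),manip.read_time()); grab('wrist','slid')
```

```text
[-1.2  1.7  6. ]
False [ 0.5616 -0.0877  0.2341] [-1.8  5.9  6.2]
False [ 0.5616 -0.0887  0.2341] [-2.6 12.2  5.8]
False [ 0.5617 -0.0897  0.2341] [-3.2 18.7  6. ]
False [ 0.5618 -0.0906  0.234 ] [-4.5 25.3  6.7]
False [ 0.5619 -0.0917  0.234 ] [-3.8 31.1  6.4]
False [ 0.562  -0.0926  0.234 ] [-6.4 37.3  5. ]
False [ 0.5621 -0.0936  0.2339] [-6.7 42.1  5.2]
False [ 0.5622 -0.0946  0.2339] [-6.6 48.7  5.2]
False [ 0.5623 -0.0956  0.2338] [-6.9 53.5  6.3]
post [[0.5612, -0.0872, 145.25]]
[[0.6078, -0.0124, 592.0], [0.6093, -0.0602, 544.5], [0.6118, -0.1091, 509.25]] 78.6333
```

View pics/slid.png

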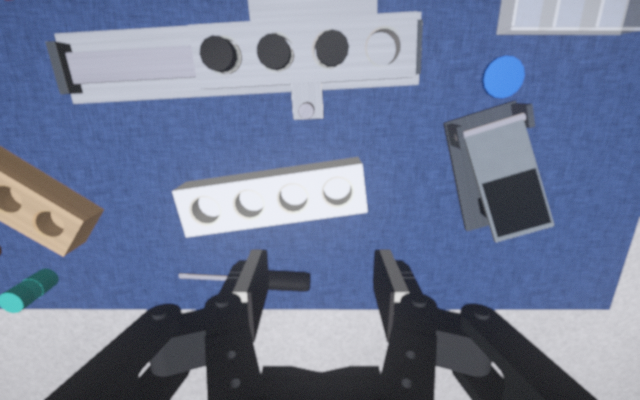

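The carrier's right end is against the rail's end stop (px ~(418,45)), with all three vials in it. It began about 34 mm away from the loading stop. Now I press the treadle.

Run:
```python
from h import *
pad=np.array([.4555,-.3077]); hx=np.array([.945,.327]); yaw=np.radians(90)
manip.gripper_to(0.0); manip.movep([*pad,.33],down(yaw))
manip.move_straight([*pad,.245],stop_force=15)
F0=np.array(manip.read_force())
for z in (.235,.225,.215,.207,.203,.199,.195):
    fr=np.clip((.2345-z)/.0265,0,1); e=pad-.005*fr*hx
    manip.move_straight([*e,z],velocity=.05); p=manip.read_position(); F=np.array(manip.read_force())-F0
    print(z,np.round(p,4),np.round(F,1))
    if F[2]>20: break
t=manip.read_time(); manip.sleep(2.3); print(np.round(manip.read_position(),4))
f=grab('side'); l=finder.landmark_of('side','pedal_pad'); print(l[:1])
manip.move_straight([*pad,.33]); print(manip.read_time())
```

```text
0.235 [ 0.4557 -0.3078  0.2352] [-0.8 -0.3  0.2]
0.225 [ 0.454  -0.3085  0.2251] [1.1 0.  4.5]
0.215 [ 0.4524 -0.309   0.2154] [-1.1  0.8  5.5]
0.207 [ 0.4515 -0.3093  0.2077] [1.3 0.6 6.3]
0.203 [ 0.4516 -0.3089  0.206 ] [-3.6  1.  19.4]
0.199 [ 0.4518 -0.3084  0.2051] [-8.8  2.3 41.8]
[ 0.4518 -0.3084  0.2052]
[{'uv': [393.6, 146.7], 'conf': 0.84}]
86.6667
```

The treadle reached its stop, shown by the sharp force rise at z≈.206, and was held there for 2.3 s. Next I slide the carrier back and unload it.

```bash
cat > unload.py <<'E'
from h import *
yc,yr=np.radians(93.1),np.radians(98.3)
for i,h in enumerate((3,2,1)):
    f=cam_over((.6,.07),np.pi); c=caps(f,(.6,.05),.16,.083); c=c[(c[:,0]<.66)&(c[:,0]>.57)]; c=c[np.argsort(c[:,1])]
    print(np.round(c,4).tolist())
    if len(c)!=3-i: print('count'); break
    if not pick(c[0,:2],yc,.228): break
    if not place(RA[h],yr,.218): break
f=cam_over((.455,-.045),np.pi); print('rack',np.round(caps(f,(.455,-.045),.14,.073),4).tolist(),manip.read_time()); grab('wrist','rk')
E
python3 - <<'E'
from slide import *
slide(np.array([.5612,-.0872]),-.148)
f=cam_over((.57,.06),np.pi)
Z,C=raster(f,(.5537,.0528),.04,.090); print('post',np.round(blobs(abs(Z-.09)<.006,(.5537,.0528),.04,60,300),4).tolist())
print(np.round(caps(f,(.6,.05),.15,.083),4).tolist(),manip.read_time())
E
python3 unload.py
```

```text
ok
w 0.011895203080618325
hit False travel -0.14224883001182406
post [[0.5534, 0.0532, 143.25]]
[[0.6001, 0.1275, 549.5], [0.6018, 0.0799, 502.5], [0.6044, 0.031, 514.0], [0.7212, -0.06, 362.25], [0.7241, -0.0901, 363.5]] 96.5917
[[0.6049, 0.0312, 517.75], [0.6027, 0.0804, 481.5], [0.6007, 0.1277, 542.75]]
width 0.027 0.027
place True [ 0.4709 -0.1178  0.2191]
[[0.6026, 0.0805, 476.25], [0.6007, 0.1277, 540.75]]
width 0.0274 0.027
place True [ 0.4635 -0.0688  0.2192]
[[0.6007, 0.1277, 539.0]]
width 0.027 0.0273
place True [ 0.4564 -0.0199  0.2191]
rack [[0.4695, -0.1173, 524.75]] 124.5
```

View pics/rk.png

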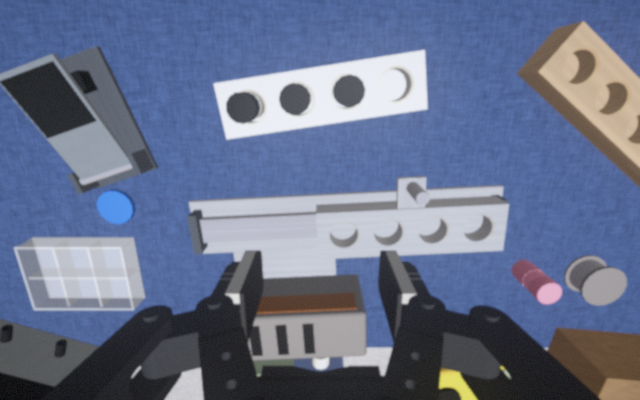

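All three vials look to be in the rack at (243,107), (295,98) and (349,90). The carrier is at its loading end. I check the cap heights and the carrier's position by depth.

Run:
```python
from h import *
f=cam_over((.47,-.03),np.pi)
Z,C=raster(f,(.455,-.045),.12,.073)
for x,y in RA[1:]:
    i=int((x-.455+.12)/RES); j=int((y+.045+.12)/RES); w=Z[i-12:i+12,j-12:j+12]; print(np.round(np.nanpercentile(w,[10,50,90]),4),C[i,j])
b=blobs((Z>.066)&(Z<.085),(.455,-.045),.12,200,1000);print(np.round(b,4).tolist())
f=cam_over((.57,.06),np.pi)
Z,C=raster(f,(.5537,.0528),.04,.090); print('post',np.round(blobs(abs(Z-.09)<.006,(.5537,.0528),.04,60,300),4).tolist())
print(np.round(holes(f,(.6,.06),.14,.05),4).tolist(),manip.read_time())
f=cam_over((.46,-.30),0); print([np.round(depth_pt(f,q['uv']),4) for q in finder.landmark_of('wrist','pedal_pad')])
```

```text
[0.073  0.0741 0.075 ] [84 85 92]
[0.0731 0.0739 0.0751] [77 79 87]
[0.073  0.074  0.0749] [67 70 76]
[[0.4552, -0.0188, 628.0], [0.4623, -0.0688, 628.25], [0.4696, -0.1178, 654.5]]
post [[0.5534, 0.0533, 146.25]]
[[0.6008, 0.13, 744.5], [0.6034, 0.0806, 749.0], [0.6061, 0.0312, 756.0], [0.6086, -0.0182, 742.75]] 125.9
[array([ 0.457 , -0.3067,  0.061 ])]
```

```bash
python3 -c "
from h import *
print(manip.close_job(),manip.read_time())"
```

```text
the job is handed in; nothing more can be done
the job is handed in; nothing more can be done
```

I handed the job in at about 126 s, with no verdict shown: all three vials are seated in the white rack, the empty carrier is at the loading stop, the treadle is up after a 2.3 s hold at its stop, and I never went near the flux bottle or solder reel.

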